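# Nudge the Petri dish into the colony counter's well and zero the count

### The arm

A 6-joint arm with a two-finger parallel gripper is mounted at the origin on the work surface. World frame = base frame: x ahead of the robot, y to its left, z up, the work surface at z = 0. Lengths are in mm, angles in degrees, forces in N, time in s.
With the tool pointing down it reaches from about 275 to 775 mm from the base axis. Payload 14.6 kg.
Tool frame: the origin (TCP) lies at the very end of the fingers, on their centre line; the grasp point (between the pads) lies 19 mm behind it (arm.grip_depth is the distance from the TCP to the grasp point, in mm); z points along the fingers, y is the line along which they close (so a half turn about z gives the same grasp; the last joint's range is limited). The gripper opens to 85 mm and grips with 20 to 120 N. Pads are 22 mm wide; open, the fingers measure 114 mm over their backs; the gripper's body (76 mm by 85 mm) begins 54 mm behind the grasp point. The pads swing forward as they close: fully open they stand 13 mm farther back than shut.
Start: joints at [66.847, 15.075, -2.767, 72.158, 0, 81.102], TCP at [129.281, 508.837, 231.278] pointing down, gripper open.
Joint ranges: [-151.79, 151.79], [-50.71, 97.33], [-67.44, 78.34], [-121.81, 120.89], [-77.56, 73.72], [-180, 180]. Speed limits (degrees/s): [108.29, 108.29, 147.25, 159.86, 180, 180].

### API

Orientations are given as [roll, pitch, yaw] about the fixed x, y, z axes, in that order (R = Rz(yaw) Ry(pitch) Rx(roll)).
In Python, from workcell import arm gives the robot as it stands.
- The arm moves only by the shell command python3 -m inch 'ROWS' [OPENING]. ROWS is JSON, a list of rows, each a list of 4 numbers: the shift along the world's x, y, z as a fraction of full scale, then the turn about the world's z as a fraction of full scale. A call has 1 to 20 rows; each row is the pose to reach, as a shift and turn from the pose commanded when the call began, turning the shorter way round; what a row does not reach only later rows make up. Full scale, the value 1, is 0.5 m for a shift and 360 degrees for a turn. A row lasts 1/12 s, in which the tool goes at most 41.7 mm and 7.16 degrees, less where a joint would pass 70% of its speed; a pose out of reach is approached as far as the arm can. A call with a number of a shift or a turn outside -1 to 1 is refused whole. A call with a gripper value outside its range is refused whole. OPENING is the closure, from 0 (fully open) to 1 (shut), set as the call begins (- or left out, the last holds). The fingers move at their own pace and stop on an object; the grip force is fixed at half the most. Time passes only in rows, so rows that repeat a pose let the fingers close. It gives the time, the measured TCP pose, the force, the opening and the grip force at its end, in the units of the state.
- arm.read_state(): the state, without advancing time (a new reading comes with each control period).
- arm.camera(name): name is "scene" or "side" or "wrist"; returns a dict with "color" (400x640x3 uint8, red, green, blue), "fx", "fy", "cx", "cy" (pixels), "world_from_camera" (4x4, takes a point from camera to world coordinates). Camera axes: x right, y down, z forward; pixel columns grow to the right and rows downward; lengths in mm; the calibration is good to about 2 mm. A picture is of the moment at which its call begins. There is no depth.
- arm.sign_off(): hands the job in; it is judged then, once.
The state is a dict: "t": time; "qpos": joint angles; "qd": joint speeds; "joint_efforts": joint torques, N m; "tcp_pos": TCP position; "eef_rot": TCP orientation; "wrist_force": force on the tool from outside, world axes, zero at the start; "wrist_torque": the same for the moment, N m; "width": finger opening in mm; "finger_force": force on a finger pad.
Only numpy, scipy, OpenCV 4.12 (cv2) and the standard library are available. Lean on these libraries where they do the work, as an engineer would, in place of code of your own. Each camera call takes 0.05 s, during which the arm holds its last target. There are 200 camera calls.

### The job

The large Petri dish has been left lying on the deck of the colony counter beside the lit well. Do not pick it up: push it flat across the deck with your fingertips until it drops into the round well and sits flat on the bottom, then press the larger key on the front strip fully down and let it go, to zero the count. Do not press the smaller power key, and leave the small dish and everything else where it is.

Things in the scene. Friction and masses are not known exactly. Their poses are not given: they have to be found in the camera images.
- counter: Colony counter, a light grey box fixed to the bench, 340 mm wide (y). Origin on the bench under the axis of the well; its x points away from its front, y left, z up. Level grey deck 80 mm above the origin, x -65 to 105, y -170 to 170 mm; low steel socket ring at (90, 150). Black control strip in front (x -125 to -65) 68 mm above the origin, with display and two round keys. Turned up to 0.35 rad.
- well (a point): Centre of the floor of the well: a round flat-bottomed recess in the deck with a white lit floor, 95 mm in diameter and 7 mm deep, with a plain edge. This point lies 73 mm above the bench.
- dish: Large lidded Petri dish, flat on the deck left or right of the well: clear disc, 90 mm diameter, 15 mm high, yellowish agar, loose, about 40 g, foot tapered to 86 mm over the lowest 5 mm. Origin: centre of its underside. Slides easily; about 20 mm short of the well's centre its leading edge dips to the floor (tilt 0.15 rad), and pushed on it drops in and stands 8 mm above the deck.
- small_dish: A small Petri dish, 60 mm in diameter and 15 mm high, on the deck on the other side of the well. Origin at the centre of its underside. To be left alone.
- zero_key_top (a point): Top centre of the larger key (zero), 24 mm in diameter, at the left end of the control strip (counter x -95, y +85 mm), in a black collar 40 mm across and 3 mm high. Its top stands 7 mm above the strip, 75 mm above the bench. Pressed straight down.
- zero_key (a joint): Travel of the larger key: 0 released, 0.004 m fully down. A spring of about 4 N at full travel brings it back up.
- power_key_top (a point): Top centre of the smaller key (power), 16 mm in diameter, at the right end of the strip (counter x -95, y -115 mm). Not to be pressed.
- power_key (a joint): Travel of the smaller key: 0 released, 0.004 m fully down.
- pen: Marker pen, 136 mm long and 10 mm thick, lying along y at the back of the counter's deck (counter x about 93 mm). Origin under its middle, on the deck.
- dish_stack: Stack of three 90 mm dishes, 45 mm high, on the bench to the left. Origin at the centre of its underside.
- tip_box: Blue pipette tip box, 120 x 84 mm and 70 mm high, on the bench to the left. Origin at the centre of its underside.
- tube_rack: White tube rack with tubes, 170 x 70 mm and 51 mm high, on the bench to the right. Origin at the centre of its underside.
Mind the look-alikes: they are no part of the job. What is shaped like the dish but red is not meant.

How it is judged:
By the outcome, as a careful person would: the job done as asked, in the order asked, and still so for the second after the job is handed in, with the robot touching nothing.
It also fails if it takes over 51 s, if anything falls off the work surface, if the arm or the gripper's body presses on something with over 40 N, if the wrist force passes 120 N, or if a joint passes its speed limit or range.

## Working session

There is one attempt and no reset: what is moved stays moved. The work goes in short steps, Python scripts to look and compute and a shell command to move; the robot and the scene stay as the last step left them, time stands still between calls to the robot, and variables do not carry over. Pictures are saved under pics/ and viewed, at most 10 in all, crops included, and the job is handed in when it is done.

```bash
mkdir -p pics; ls; cat > h.py <<'E'
import numpy as np,cv2,pickle
from workcell import arm
def snap(n,f):
    c=arm.camera(n); cv2.imwrite('pics/%s.png'%f,c['color'][:,:,::-1]); pickle.dump(c,open('pics/%s.pkl'%f,'wb')); return c
def ray(c,u,v):
    T=np.array(c['world_from_camera']); d=T[:3,:3]@np.array([(u-c['cx'])/c['fx'],(v-c['cy'])/c['fy'],1]); return T[:3,3],d
def atz(f,u,v,z):
    o,d=ray(pickle.load(open('pics/%s.pkl'%f,'rb')),u,v); return o+d*(z-o[2])/d[2]
def tri(*l):
    A=0;b=0
    for f,u,v in l:
        o,d=ray(pickle.load(open('pics/%s.pkl'%f,'rb')),u,v); d=d/np.linalg.norm(d); P=np.eye(3)-np.outer(d,d); A=A+P; b=b+P@o
    return np.linalg.solve(A,b)
def proj(f,p):
    c=pickle.load(open('pics/%s.pkl'%f,'rb')); q=np.linalg.inv(c['world_from_camera'])@np.r_[p,1]; return c['fx']*q[0]/q[2]+c['cx'],c['fy']*q[1]/q[2]+c['cy']
E
python3 - <<'E'
from h import *
for n in ('scene','side','wrist'):
    c=snap(n,n+'0'); print(n,c['fx'],np.round(c['world_from_camera'],2).tolist())
print(arm.read_state())
E
```

```text
pics
scene 422.8187526163697 [[-0.66, 0.49, -0.57, 1140.16], [0.75, 0.43, -0.5, 518.58], [0.0, -0.76, -0.65, 757.64], [0.0, 0.0, 0.0, 1.0]]
side 365.5315012015486 [[0.99, -0.09, 0.07, 444.12], [-0.12, -0.67, 0.73, -848.96], [-0.02, -0.74, -0.68, 866.76], [0.0, 0.0, 0.0, 1.0]]
wrist 300.3625812637605 [[0.25, 0.93, 0.28, 57.59], [0.97, -0.24, -0.07, 527.62], [-0.0, 0.29, -0.96, 373.24], [0.0, 0.0, 0.0, 1.0]]
{'t': 0.15, 'qpos': array([ 6.68467398e+01,  1.50932812e+01, -2.79418152e+00,  7.21594294e+01,
        2.77958049e-04,  8.11019750e+01]), 'qd': array([-0.03189973, -0.10132455,  0.18107476, -0.03432569,  0.03121601,
        0.01215374]), 'joint_efforts': array([ 2.46983713e-03, -6.37828946e+01,  3.84648514e+01,  1.06538966e-02,
       -8.97139898e-05,  3.15887860e-05]), 'tcp_pos': array([129.19783894, 508.63998802, 230.93672352]), 'eef_rot': array([-1.79953715e+02, -7.52772327e-03,  1.65744762e+02]), 'wrist_force': array([-0.13288618, -0.18889848, -0.04015982]), 'wrist_torque': array([-0.03413099, -0.03869612,  0.00522375]), 'finger_force': 0.0, 'width': 85.56542598936224}
```

View pics/scene0.png

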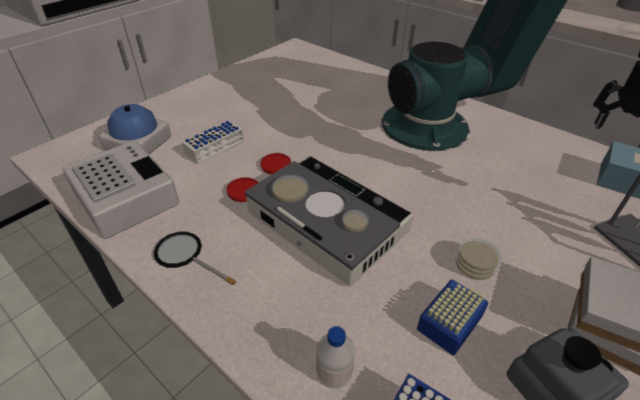

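View pics/side0.png

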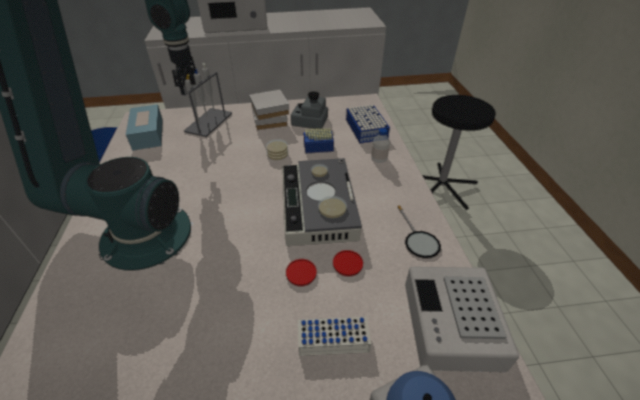

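The dish is right of the well (scene ~(290,188), side ~(333,208)). The well is at scene (324,204), side (320,191), with the small dish to its left. I'll enlarge both.

```bash
python3 - <<'E'
from h import *
a=cv2.imread('pics/scene0.png')[150:285,235:415]; cv2.imwrite('pics/sc.png',cv2.resize(a,None,fx=4.4,fy=4.4,interpolation=2))
a=cv2.imread('pics/side0.png')[150:250,265:375]; cv2.imwrite('pics/sd.png',cv2.resize(a,None,fx=6,fy=6,interpolation=2))
E
```

```text
(no output)
```

View pics/sc.png

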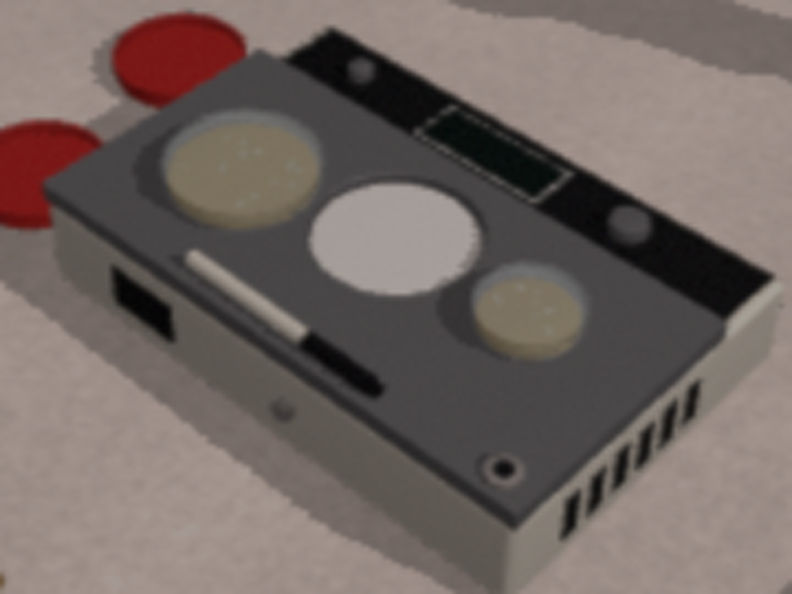

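View pics/sd.png

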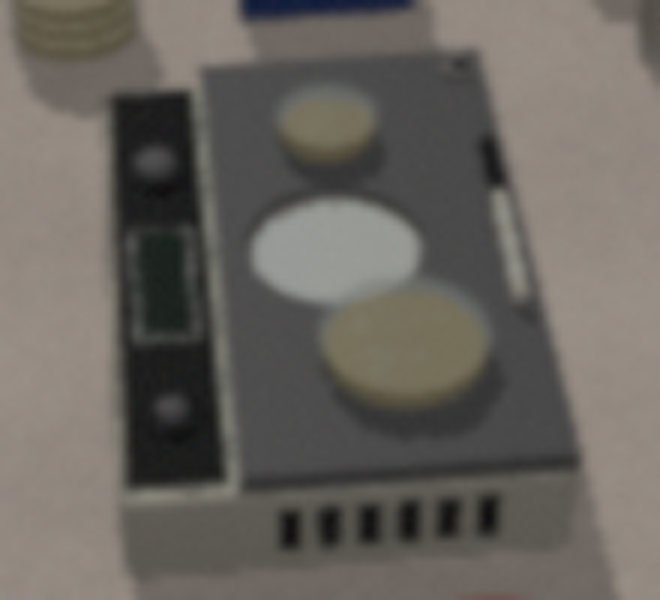

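Positions read (crop pixels): scene has the dish silhouette centred at (242,169), the well at (395,238), the zero key at (630,222) and the power key at (362,70). In the side view they are at (405,343), (335,250), (155,160) and (172,407).

```bash
python3 - <<'E'
from h import *
S=lambda u,v:('scene0',235+(u+.5)/4.4-.5,150+(v+.5)/4.4-.5)
D=lambda u,v:('side0',265+(u+.5)/6-.5,150+(v+.5)/6-.5)
P=dict(dish=((242,169),(405,343),87.5),well=((395,238),(335,250),73),zero=((630,222),(155,160),75),power=((362,70),(172,407),75),small=((529,310),(327,124),87.5),
bl=((515,525),(478,52),80),fl=((725,325),(203,68),80),fr=((258,52),(240,485),80),br=((45,188),(578,465),80),penL=((382,388),(487,140),85),penR=((190,257),(525,303),85))
M={}
for k,(s,d,z) in P.items():
    M[k]=(atz(*S(*s),z)+atz(*D(*d),z))[:2]/2
    print(k,'tri',tri(S(*s),D(*d)).round(1),'scene',atz(*S(*s),z)[:2].round(1),'side',atz(*D(*d),z)[:2].round(1))
L=dict(well=(0,0),zero=(-95,85),power=(-95,-115),bl=(105,170),fl=(-65,170),fr=(-65,-170),br=(105,-170))
A=np.array([L[k] for k in L],float);B=np.array([M[k] for k in L])
U,_,V=np.linalg.svd((A-A.mean(0)).T@(B-B.mean(0)));R=(U@V).T;t=B.mean(0)-R@A.mean(0)
print('yaw',np.degrees(np.arctan2(R[1,0],R[0,0])),np.linalg.det(R),'origin',t);print({k:(M[k]-R@L[k]-t).round(1).tolist() for k in L})
for k in('dish','small','penL','penR'):print(k,'in counter',R.T@(M[k]-t))
print('zero',R@[-95,85]+t)
E
```

```text
dish tri [594.6 -42.3  87.1] scene [594.8 -41.9] side [594.6 -42.8]
well tri [571.1  49.   74.4] scene [570.   48.1] side [571.3  50.6]
zero tri [479.2 138.6  76.5] scene [477.8 137.7] side [479.2 140.5]
power tri [472.1 -60.8  75.4] scene [471.5 -61.2] side [472.1 -60.5]
small tri [579.3 144.2  87.8] scene [578.5 144.1] side [579.7 144.1]
bl tri [683.  216.9  75.1] scene [687.2 218.9] side [681. 211.]
fl tri [514.4 220.9  78.5] scene [515.2 221.7] side [514.6 218.3]
fr tri [ 500.6 -119.5   76. ] scene [ 504.2 -115.8] side [ 500.4 -123.2]
br tri [ 667.5 -125.6   73.2] scene [ 671.8 -119. ] side [ 665.9 -132.1]
penL tri [667.8 120.8  85.1] scene [666.4 121. ] side [668.8 119.8]
penR tri [662.1 -16.7  83.8] scene [662.  -15.4] side [662.5 -18.6]
yaw -2.324818312938767 0.9999999999999999 origin [571.74271214  49.00257742]
{'well': [-1.1, 0.3], 'zero': [-1.8, 1.3], 'power': [-0.3, 1.2], 'bl': [0.5, 0.4], 'fl': [1.2, -1.5], 'fr': [2.4, -1.3], 'br': [-0.9, -0.4]}
dish in counter [ 26.65589426 -90.3542728 ]
small in counter [ 3.46109938 95.32463072]
penL in counter [92.85540395 75.25841544]
penR in counter [ 93.11103854 -62.32274202]
zero [480.26889604 137.78625254]
```

```bash
python3 -m inch '[[0.6,-0.8,0,-0.17],[0.6,-0.8,0,-0.17],[0.6,-0.8,0,-0.17],[0.6,-0.8,0,-0.17],[0.6,-0.8,0,-0.17],[0.6,-0.8,0,-0.17],[0.6,-0.8,0,-0.17],[0.6,-0.8,0,-0.17],[0.6,-0.8,0,-0.17],[0.6,-0.8,0,-0.17],[0.6,-0.8,0,-0.17],[0.6,-0.8,0,-0.17],[0.6,-0.8,0,-0.17],[0.6,-0.8,0,-0.17],[0.6,-0.8,0,-0.17],[0.6,-0.8,0,-0.17],[0.6,-0.8,0,-0.17]]' 0.41
```

```text
t: 1.57
tcp_pos: [428.6, 109.8, 231.4]
eef_rot: [-180.0, -0.0, 104.7]
wrist_force: [0.4, -0.3, -0.5]
width: 50.5
finger_force: 0.0
```

```bash
python3 -m inch '[[0.366,-0.436,-0.1,0],[0.366,-0.436,-0.1,0],[0.366,-0.436,-0.1,0],[0.366,-0.436,-0.1,0],[0.366,-0.436,-0.1,0],[0.366,-0.436,-0.1,0],[0.366,-0.436,-0.1,0],[0.366,-0.436,-0.1,0],[0.366,-0.436,-0.1,0],[0.366,-0.436,-0.24,0],[0.366,-0.436,-0.24,0],[0.366,-0.436,-0.24,0],[0.366,-0.436,-0.24,0],[0.366,-0.436,-0.24,0],[0.366,-0.436,-0.24,0]]' && python3 -c "
from h import *
c=snap('wrist','wrist1')"
```

```text
t: 2.82
tcp_pos: [613.2, -108.8, 113.7]
eef_rot: [179.8, 0.1, 104.6]
wrist_force: [0.1, -0.2, 0.6]
width: 50.5
finger_force: 0.0
```

View pics/wrist1.png

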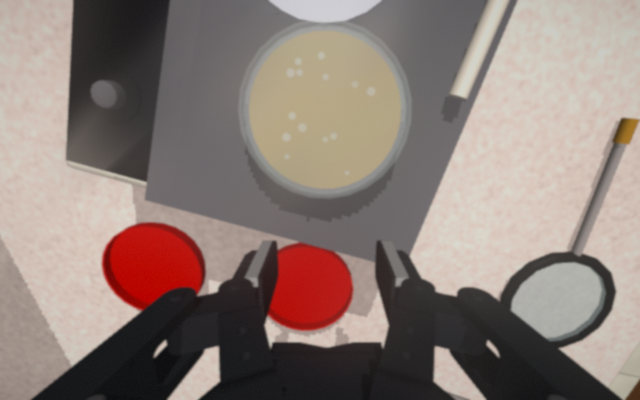

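The dish top is centred at about (325,110), with the well straight above it at column ~324. The fingertips are near (265,243) and (387,243), clear and symmetric. Next I'll check the dish position and the tip height.

```bash
python3 - <<'E'
from h import *
print('dish',atz('wrist1',325,110,95), atz('wrist1',325,110,87.5))
p=arm.read_state()['tcp_pos'];a=np.radians(104.6);u=np.array([np.cos(a),np.sin(a)]);n=np.array([u[1],-u[0]])
for r in(0,5,10):
  for s in(-25,25): print(r,s,[np.round(proj('wrist1',np.r_[p[:2]+s*n+f*u,p[2]+r])).tolist() for f in(-11,11)])
w=np.array([571.3,49]);print('well px',proj('wrist1',np.r_[w,80]), 'dish->tcp along/side',(np.array([594.6,-42.3])-p[:2])@u,(np.array([594.6,-42.3])-p[:2])@n,(w-p[:2])@u,(w-p[:2])@n)
E
python3 -m inch '[[0,0,-0.02,0],[0,0,-0.04,0],[0,0,-0.054,0],[0,0,-0.054,0],[0,0,-0.054,0]]'
```

```text
dish [594.87555122 -38.49317351  95.        ] [594.90041282 -38.59503941  87.5       ]
0 -25 [[279.0, 273.0], [277.0, 235.0]]
0 25 [[372.0, 273.0], [374.0, 235.0]]
5 -25 [[277.0, 278.0], [275.0, 240.0]]
5 25 [[373.0, 278.0], [375.0, 239.0]]
10 -25 [[276.0, 284.0], [273.0, 244.0]]
10 25 [[375.0, 283.0], [377.0, 244.0]]
well px (np.float64(322.924314278947), np.float64(-89.7369797662721)) dish->tcp along/side 69.21715826086464 -1.1512533934209905 163.44222157293314 -0.6849446580547252
t: 3.28
tcp_pos: [611.9, -109.1, 83.6]
eef_rot: [-179.9, -0.0, 104.5]
wrist_force: [-0.1, 0.9, 0.1]
width: 50.6
finger_force: 0.0
```

```bash
for i in 1 2 3 4 5; do :; done; python3 -m inch '[[0,0,-0.004,0],[0,0,-0.006,0],[0,0,-0.006,0]]'; python3 -m inch '[[0,0,-0.002,0],[0,0,-0.004,0],[0,0,-0.004,0]]'
```

```text
t: 3.53
tcp_pos: [612.3, -109.2, 81.2]
eef_rot: [180.0, 0.0, 104.5]
wrist_force: [1.4, -0.3, 0.2]
width: 50.3
finger_force: 0.0
t: 3.78
tcp_pos: [612.3, -109.2, 79.2]
eef_rot: [-180.0, -0.0, 104.5]
wrist_force: [-0.4, 0.3, -0.3]
width: 50.2
finger_force: 0.0
```

```bash
python3 -m inch '[[0,0,-0.003,0],[0,0,-0.003,0],[0,0,-0.003,0]]'; python3 -m inch '[[0,0,-0.003,0],[0,0,-0.003,0],[0,0,-0.003,0]]'
```

```text
t: 4.03
tcp_pos: [612.2, -109.1, 77.7]
eef_rot: [-180.0, -0.0, 104.5]
wrist_force: [-0.1, 0.3, -0.1]
width: 50.4
finger_force: 0.0
t: 4.28
tcp_pos: [612.4, -109.2, 76.9]
eef_rot: [180.0, 0.0, 104.5]
wrist_force: [-1.9, 0.2, 8.7]
width: 50.5
finger_force: 4.2
```

```bash
python3 -m inch '[[0,0,0.007,0],[-0.005,0.0194,0.007,0],[-0.0075,0.029,0.007,0],[-0.01,0.0387,0.007,0],[-0.0125,0.0484,0.007,0],[-0.015,0.058,0.007,0],[-0.0175,0.0678,0.007,0],[-0.02,0.0774,0.007,0],[-0.0225,0.0871,0.007,0],[-0.025,0.0968,0.007,0],[-0.0275,0.1065,0.007,0],[-0.03,0.116,0.007,0],[-0.0325,0.126,0.007,0],[-0.035,0.1355,0.007,0],[-0.0375,0.145,0.007,0],[-0.04,0.155,0.007,0],[-0.0425,0.1645,0.007,0],[-0.0425,0.1645,0.007,0],[-0.0425,0.1645,0.007,0]]' && python3 -c "
from h import *
snap('wrist','wrist2')"
```

```text
t: 5.87
tcp_pos: [591.0, -26.7, 79.8]
eef_rot: [180.0, -0.0, 104.6]
wrist_force: [-1.1, -1.1, -0.3]
width: 50.3
finger_force: 0.0
```

View pics/wrist2.png

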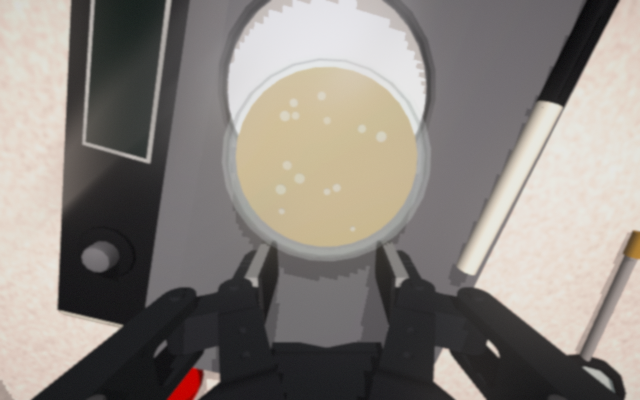

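The dish is cradled by both fingers, centred at (326,158). The well is centred at column ~329, so alignment is within ~1 mm. Pushing on.

```bash
python3 -m inch '[[-0.00125,0.0048,0,0],[-0.0025,0.0097,0,0],[-0.00375,0.0145,0,0],[-0.005,0.0194,0,0],[-0.00625,0.0242,0,0],[-0.0075,0.029,0,0],[-0.00875,0.0339,0,0],[-0.01,0.0387,0,0],[-0.0112,0.0436,0,0],[-0.0125,0.0484,0,0],[-0.0138,0.0532,0,0],[-0.0138,0.0532,0,0],[-0.0138,0.0532,0,0]]' && python3 -c "
from h import *
snap('wrist','wrist3')"
```

```text
t: 7.0
tcp_pos: [584.1, -0.2, 79.8]
eef_rot: [-180.0, -0.0, 104.6]
wrist_force: [-0.5, -0.6, -0.4]
width: 50.3
finger_force: 0.0
```

View pics/wrist3.png

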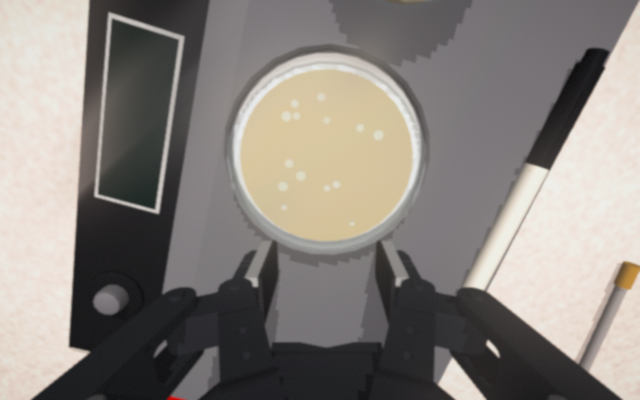

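It seems to have dropped: the agar shrank from 182 to 171 px and there is a gap all round. I'll back off, lift, move near the key and verify from the outer views.

```bash
python3 -m inch '[[0.005,-0.02,0,0],[0.01,-0.04,0,0],[0.01,-0.04,0,0],[0.01,-0.04,0.14,0],[0.01,-0.04,0.14,0],[0.01,-0.04,0.14,0],[0.01,-0.04,0.14,0],[-0.208,0.276,0.14,0],[-0.208,0.276,0.14,0],[-0.208,0.276,0.14,0],[-0.208,0.276,0.14,0],[-0.208,0.276,0.14,0],[-0.208,0.276,0.14,0],[-0.208,0.276,0.14,0],[-0.208,0.276,0.14,0],[-0.208,0.276,0.14,0]]' && python3 -m inch '[[0,0,0,0],[0,0,0,0],[0,0,0,0],[0,0,0,0],[0,0,0,0],[0,0,0,0],[0,0,0,0],[0,0,0,0],[0,0,0,0],[0,0,0,0]]' 1 && python3 - <<'E'
from h import *
snap('scene','scene4');snap('side','side4');snap('wrist','wrist4')
a=cv2.resize(cv2.imread('pics/scene4.png')[165:255,260:380],None,fx=3.3,fy=3.3,interpolation=2)[:297,:396]
b=cv2.resize(cv2.imread('pics/side4.png')[160:225,280:367],None,fx=4.55,fy=4.55,interpolation=2)[:295,:396]
im=np.zeros((600,800,3),np.uint8);im[:a.shape[0],:a.shape[1]]=a;im[:b.shape[0],400:400+b.shape[1]]=b
w=cv2.resize(cv2.imread('pics/wrist4.png'),(480,300));im[300:,:480]=w;cv2.imwrite('pics/c4.png',im)
E
```

```text
t: 8.38
tcp_pos: [480.6, 136.9, 149.3]
eef_rot: [-180.0, 0.0, 104.5]
wrist_force: [0.3, -0.3, -0.4]
width: 49.8
finger_force: 0.0
t: 9.22
tcp_pos: [480.1, 137.7, 149.8]
eef_rot: [180.0, -0.0, 104.5]
wrist_force: [-0.0, -0.8, 0.3]
width: -0.1
finger_force: 0.0
```

View pics/c4.png

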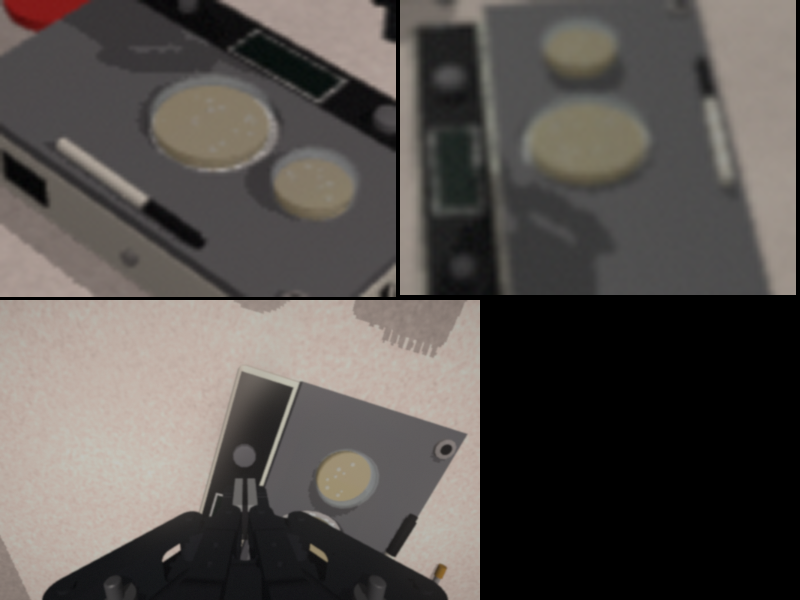

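The dish sits in the well with an even rim all round in both views. The key is visible at wrist (325,208). I'll check both numerically.

```bash
python3 - <<'E'
from h import *
print('dish mid',tri(('scene4',324.5,203.5),('side4',320.7,191.2)),'key',atz('wrist4',325.3,208,75), atz('wrist4',325.3,208,72))
w=pickle.load(open('pics/wrist4.pkl','rb'))['color'];print(proj('wrist4',[480,138,75]))
a=cv2.resize(w[170:250,260:400],None,fx=5,fy=5,interpolation=2)[:,:,::-1];cv2.imwrite('pics/k.png',a)
E
```

```text
dish mid [571.53391848  49.0232935   74.91761436] key [479.92226423 137.82341396  75.        ] [480.17352408 136.82446786  72.        ]
(np.float64(325.4561962904396), np.float64(207.81217117060186))
```

View pics/k.png

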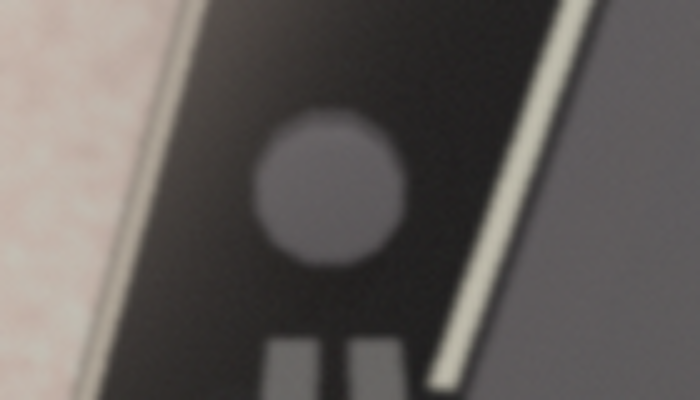

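The key is centred at (330,187) in the crop, which gives (480,138); the dish centre is (571.5,49). Both agree with earlier measurements. Pressing.

```bash
python3 -m inch '[[0,0.001,-0.05,0],[0,0.001,-0.1,0],[0,0.001,-0.13,0],[0,0.001,-0.142,0],[0,0.001,-0.142,0],[0,0.001,-0.142,0]]'; python3 -m inch '[[0,0,-0.003,0],[0,0,-0.006,0],[0,0,-0.009,0],[0,0,-0.009,0],[0,0,-0.009,0]]'
```

```text
t: 9.87
tcp_pos: [480.3, 138.2, 79.3]
eef_rot: [180.0, 0.0, 104.5]
wrist_force: [0.3, -0.6, 0.3]
width: -0.2
finger_force: 0.0
t: 10.28
tcp_pos: [480.9, 138.3, 75.0]
eef_rot: [179.9, 0.0, 104.5]
wrist_force: [0.6, -0.6, 7.2]
width: 0.1
finger_force: 3.2
```

```bash
python3 -m inch '[[0,0,-0.003,0],[0,0,-0.003,0],[0,0,-0.003,0]]'; python3 -m inch '[[0,0,-0.003,0],[0,0,-0.003,0],[0,0,-0.003,0]]';  python3 -m inch '[[0,0,-0.002,0],[0,0,-0.002,0],[0,0,-0.002,0]]'
```

```text
t: 10.53
tcp_pos: [481.0, 138.3, 74.6]
eef_rot: [179.8, 0.0, 104.5]
wrist_force: [-5.5, -0.2, 28.4]
width: 0.0
finger_force: 13.7
t: 10.78
tcp_pos: [481.1, 138.3, 74.1]
eef_rot: [179.8, 0.0, 104.6]
wrist_force: [-13.3, -1.7, 48.2]
width: -0.2
finger_force: 24.1
t: 11.03
tcp_pos: [481.3, 138.4, 73.8]
eef_rot: [179.7, 0.0, 104.6]
wrist_force: [-16.2, -1.5, 61.9]
width: 0.3
finger_force: 31.0
```

```bash
python3 -m inch '[[0,0,0.004,0],[0,0,0.008,0],[0,0,0.0085,0],[0,0,0.0085,0],[0,0,0.0085,0]]'; python3 -m inch '[[0,0,0.002,0],[0,0,0.002,0],[0,0,0.002,0],[0,0,0.002,0]]';  python3 -m inch '[[0,0,0.004,0],[0,0,0.004,0],[0,0,0.004,0],[0,0,0.004,0]]'; python3 -m inch '[[0,0,0.004,0],[0,0,0.004,0],[0,0,0.004,0],[0,0,0.004,0]]'
```

```text
t: 11.45
tcp_pos: [480.9, 138.3, 74.9]
eef_rot: [179.9, 0.0, 104.5]
wrist_force: [1.0, -0.0, 9.6]
width: -0.2
finger_force: 4.7
t: 11.78
tcp_pos: [480.4, 138.2, 75.5]
eef_rot: [180.0, 0.0, 104.5]
wrist_force: [3.2, 0.3, 3.6]
width: 0.3
finger_force: 1.7
t: 12.12
tcp_pos: [480.0, 138.1, 77.4]
eef_rot: [-180.0, 0.0, 104.5]
wrist_force: [1.8, 0.1, 2.1]
width: -0.1
finger_force: 1.1
t: 12.45
tcp_pos: [479.8, 138.1, 79.4]
eef_rot: [-180.0, -0.0, 104.5]
wrist_force: [-0.1, -0.4, 0.1]
width: -0.4
finger_force: 0.0
```

The spring signature (3.6 N at 75.5, 2.1 N at 77.4, 0 N at 79.4) confirms the key bottomed out, then returned. I'll retreat and take a last look.

```bash
python3 -m inch '[[0,0,0.04,0],[0,0,0.1,0],[0,0,0.2,0],[0,0,0.3,0],[0,0,0.3,0],[-0.1,0.2,0.3,0],[-0.1,0.2,0.3,0],[-0.1,0.2,0.3,0],[-0.1,0.2,0.3,0],[-0.1,0.2,0.3,0],[-0.1,0.2,0.3,0],[-0.1,0.2,0.3,0],[-0.1,0.2,0.3,0]]' && python3 - <<'E'
from h import *
snap('scene','scene5');snap('side','side5')
im=np.zeros((600,800,3),np.uint8)
a=cv2.resize(cv2.imread('pics/scene5.png')[155:280,240:410],(400,294),interpolation=2);im[:294,:400]=a
b=cv2.resize(cv2.imread('pics/side5.png')[150:250,275:370],(400,421),interpolation=2);im[:421,400:]=b
cv2.imwrite('pics/c5.png',im)
E
```

```text
t: 13.53
tcp_pos: [430.6, 237.4, 229.4]
eef_rot: [-180.0, 0.0, 104.5]
wrist_force: [0.4, -0.5, 0.5]
width: -0.0
finger_force: 0.0
```

View pics/c5.png

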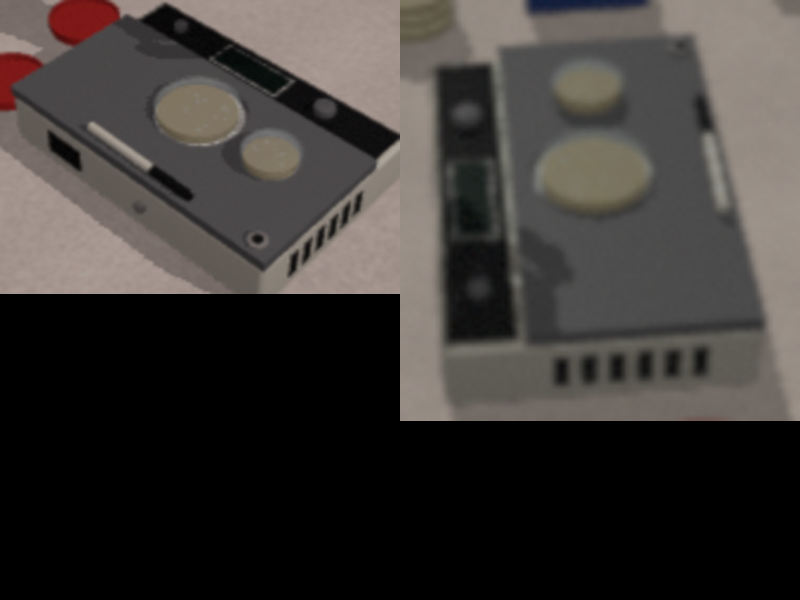

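The dish sits in the well (scene crop (198,110), side crop (594,173)). The small dish and pen are where they were, and the keys are up.

```bash
python3 -c "
from workcell import arm
print(arm.sign_off())"
```

```text
the job is handed in; nothing more can be done
None
```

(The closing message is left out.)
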